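Mesh the coffee grinder's cup with its drive and hold it down to grind

ROBOT

A 7-joint arm with a two-finger parallel gripper is mounted at the origin on a cart in front of the work surface, level with it; the furniture and walls round the work are solid. World frame = base frame: x ahead of the robot, y to its left, z up, the work surface at z = 0. Lengths are in m, angles in rad, forces in N, time in s.
With the tool pointing down it reaches from about 0.425 to 0.825 m from the base axis. Payload 3.6 kg.
Tool frame: the origin (TCP) lies where the fingers leave the gripper's body, on its centre line; the fingertips stand 73 mm ahead of it and the grasp point (between the pads) lies 54 mm ahead of it; z points along the fingers, y is the line along which they close (so a half turn about z gives the same grasp; the last joint's range is limited). The gripper opens to 85 mm and grips with 20 to 120 N. Pads are 22 mm wide; open, the fingers measure 114 mm over their backs; the gripper's body (76 mm by 85 mm) begins 54 mm behind the grasp point. The pads swing forward as they close: fully open they stand 13 mm farther back than shut.
Start: joints at [1.228, 0.615, -0.013, 1.423, 0.008, 1.103, -0.04], TCP at [0.203, -0.618, 0.304] pointing down, gripper open.
Joint ranges: [-3.12, 3.12], [-0.3, 2.06], [-1.34, 1.32], [0.26, 2.42], [-1.36, 4.5], [0.01, 1.98], [-2.84, 2.84]. Speed limits (rad/s): [2.79, 2.79, 3.14, 3.14, 3.14, 3.14, 3.14].

INTERFACE

Orientations are given as a unit quaternion [x, y, z, w].
In Python, from station import arm, snapshot, camera_info, ticket gives the robot as it stands. Calls block until the motion is done:
- arm.movep(position, orientation): joint-space move of the TCP to a pose.
- arm.line_to(position, velocity=0.15, ori=None): straight line of the TCP; ori=None keeps the orientation; velocity is the mean speed in m/s.
- arm.move_j(angles): joint-space move.
- arm.move_gripper(opening, effort=None): opening from 0.0 (shut) to 1.0 (fully open); effort is the grip in N (None keeps the last); returns when the fingers have stopped.
- arm.pause(seconds).
- arm.ik(position, orientation): joint angles nearest the present ones, or None.
- snapshot(name): name is "side" or "top" or "wrist"; returns the picture (384x512x3 uint8, blue, green, red); there is no depth.
- camera_info(name): a dict with "fx", "fy", "cx", "cy" (pixels), "R" (3x3) and "t" (3): a world point X has camera coordinates R X + t; the wrist camera has in their place "T_tool_cam" (4x4, takes a point from camera to tool coordinates, whose origin is the TCP and whose axes are the flange's). Camera axes: x right, y down, z forward; pixel columns grow to the right and rows downward; lengths in m; the calibration is good to about 2 mm. A picture is of the moment at which its call begins: read the wrist's pose just before it. camera_info takes no time and is no camera call.
A pose or a line that the arm cannot do raises arm.MotionError and nothing moves.
- ticket.finish_job(): hands the job in; it is judged then, once.
Readings, each from a call of its own:
- arm.read_time(): time.
- arm.read_joint_positions(): joint angles.
- arm.read_dq(): joint speeds.
- arm.read_effort(): joint torques, N m.
- arm.read_tool_pos(): TCP position.
- arm.read_eef_rot(): TCP orientation.
- arm.read_ft_force(): force on the tool from outside, world axes, zero at the start.
- arm.read_wrist_torque(): the same for the moment, N m.
- arm.read_opening(): opening from 0.0 (shut) to 1.0 (fully open).
- arm.read_finger_force(): force on a finger pad.
Only numpy, scipy, OpenCV 4.12 (cv2) and the standard library are available. Lean on these libraries where they do the work, as an engineer would, in place of code of your own. Each camera call takes 0.05 s, during which the arm holds its last target. There are 200 camera calls.

TASK

Grind the coffee: pick up the closed grinding cup, keep it upright, set it into the well of the grinder base and turn it until its socket meshes with the cross-shaped drive hub and the cup slides fully home; then press the cup all the way down against the sprung run ring, because the grinder runs only while it is pressed. Do not let go: finish with the gripper still holding the cup pressed fully down, and leave the other things on the counter where they stand.

Things in the scene. Friction and masses are not known exactly. Their poses are not given: they have to be found in the camera images.
- cup_grip (a point): Centre of the grip bar on the loose grinding cup's lid, on the cup's axis, 85 mm above its foot. Bar: black, 46 mm long (point x), 16 mm thick (point y), 32 mm high, top 101 mm above the foot. It stands on a flat ribbed-edged grey lid (65 mm across, top 70 mm above the foot, fixed shut) on a steel cylinder 62 mm across, standing upright; z up. 0.2 to 0.42 kg.
- cup_socket (a point): Centre of the mouth of the cup's socket, on its axis, 4 mm above the foot, hidden inside a 3 mm thick skirt (62 mm across). The socket is a cross of two slots 8.4 mm wide and 18 mm deep, one along the grip bar (point x), one square to it (point y): it fits the hub four ways, every quarter turn.
- hub_top (a point): Top centre of the steel drive hub, on the axis of the base's well, 75 mm above the counter; z up. A cross of four teeth along the point's x and y, 30 mm tip to tip, each 6 mm thick with a rounded crest. On a stiff geared motor: stays where it stopped, yields only above about 0.3 N m. Cup out of mesh: foot rests about 71 mm above the counter. In mesh (within about 5 degrees) it slides on down.
- well_mouth (a point): Centre of the mouth of the grinder base's round well, 87 mm above the counter. The base is a black tapered housing, 102 mm across at the foot, upright and fixed to the counter. The well's mouth is flared: 73 mm across at the rim, 65 mm from 7 mm below it on down; the cup enters it from above.
- run_ring (a joint): Sprung grey run ring round the hub in the well, on which the cup's foot lands: 0 m up, 0.005 m pressed fully down to its stop. It starts to give at about 6 N and takes about 10 N at the stop (cup's weight included). Cup home on the ring: foot 62 mm above the counter, cup_grip at 147 mm; fully pressed: foot 57 mm, cup_grip 142 mm.
- beaker_1: Bystander: steel beaker, 64 mm across, 148 mm tall, standing farther back; origin at the centre of its underside.
- beaker_2: Bystander: steel beaker, 64 mm across, 150 mm tall; origin at the centre of its underside.
- sugar_bowl: Bystander: small glass bowl of sugar cubes, 77 mm across, 54 mm tall; origin at the centre of its underside.
- mug_blue: Bystander: blue-grey mug, 85 mm across (117 mm with the handle), 96 mm tall; origin at the centre of its underside.
- creamer: Bystander: creamer tin with a lid, 55 mm across, 82 mm tall; origin at the centre of its underside.
- mug_white: Bystander: white mug standing upside down, 70 mm across (99 mm with the handle), 90 mm tall; origin at the centre of its underside.
- saucer: Bystander: white saucer, 135 mm across, 15 mm tall; origin at the centre of its underside.
- honey_jar: Bystander: clear honey jar, 63 by 74 mm, 146 mm tall; origin at the centre of its underside.
Mind the look-alikes: they are no part of the job. What is shaped like the part that bears cup_grip but red is not meant.

How it is judged:
By the outcome, as a careful person would: the job done as asked, in the order asked, and still so for the second after the job is handed in, while the arm keeps its last pose, push and grip.
It also fails if it takes over 45 s, if anything falls off the work surface, if the arm or the gripper's body presses on something with over 40 N, if the wrist force passes 120 N, or if a joint passes its speed limit or range.

## Working session

There is one attempt and no reset: what is moved stays moved. The work goes in short steps, each a Python script; the robot and the scene stay as the last script left them, time stands still between calls to the robot, and variables do not carry over. Pictures are saved under pics/ and viewed, at most 10 in all, crops included, and the job is handed in when it is done.

```bash
mkdir -p pics; ls; python3 - <<'E'
from station import arm,snapshot,camera_info
import cv2,numpy as np
a=snapshot("side");b=snapshot("top")
cv2.imwrite("pics/side0.png",a);cv2.imwrite("pics/top0.png",b)
for n in("side","top","wrist"):print(n,{k:np.round(v,4).tolist() for k,v in camera_info(n).items()})
print(arm.read_time(),arm.read_eef_rot(),arm.read_tool_pos(),arm.read_ft_force())
E
```

```text
pics
side {'fx': 451.9899, 'fy': 451.9899, 'cx': 259.2632, 'cy': 193.9411, 'R': [[0.9801, -0.1975, 0.0207], [-0.0928, -0.5476, -0.8316], [0.1756, 0.8131, -0.555]], 't': [-0.5619, 0.1287, 1.5685]}
top {'fx': 383.1605, 'fy': 383.1605, 'cx': 258.9, 'cy': 193.1107, 'R': [[0.0196, -0.9998, -0.0043], [-0.9819, -0.0184, -0.1887], [0.1885, 0.0079, -0.982]], 't': [0.0202, 0.5701, 1.1881]}
wrist {'fx': 328.4634, 'fy': 328.4634, 'cx': 258.764, 'cy': 191.935, 'T_tool_cam': [[0.0007, -0.9562, -0.2926, 0.0765], [1.0, 0.0006, 0.0004, 0.0018], [-0.0002, -0.2926, 0.9562, -0.0705], [0.0, 0.0, 0.0, 1.0]]}
0.1 [ 9.87473202e-01  1.57782352e-01 -1.86634916e-04 -1.17057239e-03] [ 0.20235853 -0.61714478  0.30282894] [ 0.4750002   0.18370972 -0.54187176]
```

View pics/side0.png

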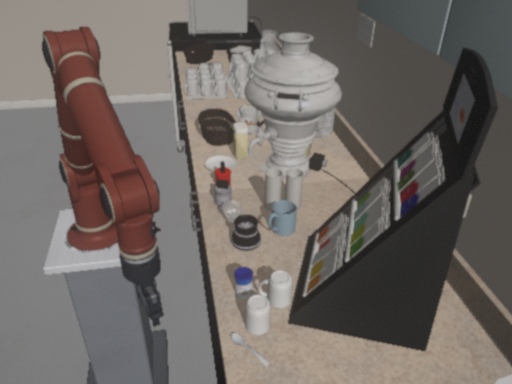

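View pics/top0.png

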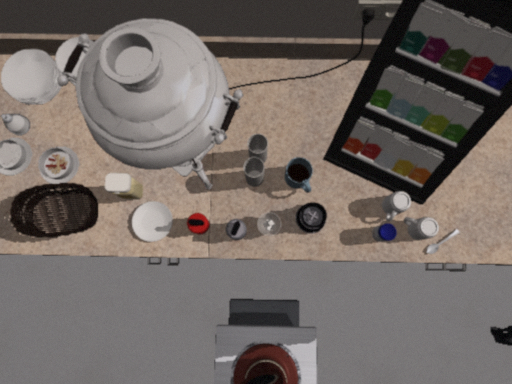

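The side view shows the grinder base at about (245,232). In the top view the base is at (311,217), the black-barred cup at (236,229), the red look-alike at (198,223) and the sugar bowl at (269,224). Next I'll compute rough positions and look closer from the wrist.

```bash
cat >h.py <<'E'
from station import arm,snapshot,camera_info,ticket
import numpy as np,cv2
from scipy.spatial.transform import Rotation as Ro
def ray(name,uv,z,pose=None):
    c=camera_info(name); d=np.array([(uv[0]-c['cx'])/c['fx'],(uv[1]-c['cy'])/c['fy'],1])
    if name=='wrist':
        T=np.array(c['T_tool_cam']);p,q=pose;R=Ro.from_quat(q).as_matrix()
        o=p+R@T[:3,3];w=R@T[:3,:3]@d
    else:
        R=np.array(c['R']);o=-R.T@c['t'];w=R.T@d
    return o+w*(z-o[2])/w[2]
def proj(X,pose):
    c=camera_info('wrist');T=np.array(c['T_tool_cam']);p,q=pose
    x=T[:3,:3].T@(Ro.from_quat(q).inv().apply(np.array(X)-p)-T[:3,3])
    return c['fx']*x[0]/x[2]+c['cx'],c['fy']*x[1]/x[2]+c['cy']
def pose(): return np.array(arm.read_tool_pos()),np.array(arm.read_eef_rot())
def down(yaw): # tool x axis at world angle yaw, z down
    return (Ro.from_euler('z',yaw)*Ro.from_euler('x',np.pi)).as_quat()
E
python3 - <<'E'
from h import *
a=cv2.imread("pics/top0.png")
print("cup",ray('top',(236,228),.101),"hub/well",ray('top',(311,216),.087),"beaker",ray('top',(254,165),.15),ray('top',(258,143),.15))
print("red",ray('top',(198,221),.1),"bowl",ray('top',(269,224),.05),"mugblue",ray('top',(298,172),.09))
cv2.imwrite("pics/c0.png",cv2.resize(a[120:260,170:340],None,fx=4.5,fy=4.2,interpolation=cv2.INTER_CUBIC)[:600,:800])
print('yaw0',Ro.from_quat(arm.read_eef_rot()).as_matrix()[:,0])
for y in(0,np.pi/2,-np.pi/2,np.pi): print(y,arm.ik([.46,-.05,.35],down(y)),arm.ik([.46,.05,.25],down(y)))
E
```

```text
cup [0.45044053 0.09877976 0.101     ] hub/well [ 0.4937192  -0.13300702  0.087     ] beaker [0.6377078  0.04687196 0.15      ] [0.70756693 0.03614306 0.15      ]
red [0.46986724 0.21656667 0.1       ] bowl [ 0.47028684 -0.0031937   0.05      ] mugblue [ 0.63343207 -0.09216541  0.09      ]
yaw0 [9.50209389e-01 3.11612126e-01 7.97373102e-07]
0 [ 0.22905562  0.28209729 -0.21885415  1.86400462  0.07174506  1.00304849
 -1.59082943] [ 0.00521666  0.40994842 -0.22142071  2.00960643  0.13086293  0.7352665
 -1.86648256]
1.5707963267948966 [ 0.45513507  0.31012323 -0.52146812  1.85779206  0.17936944  1.02000698
 -0.14009514] [ 0.22798605  0.44750931 -0.53776111  2.00319315  0.32271045  0.77385053
 -0.50009691]
-1.5707963267948966 [-0.70908536  0.45797705  1.13962287  1.88807297 -0.46807084  1.09798395
 -2.52751656] [ 0.57878046  0.64762557 -1.14823746  1.99429533  0.72155315  0.9844828
  2.20992626]
3.141592653589793 [ 0.71725251  0.38938902 -0.91159548  1.8512821   0.34900934  1.07068053
  1.24169381] [ 0.44690197  0.53478173 -0.88428965  1.99740559  0.54542973  0.86308161
  0.83219959]
```

View pics/c0.png

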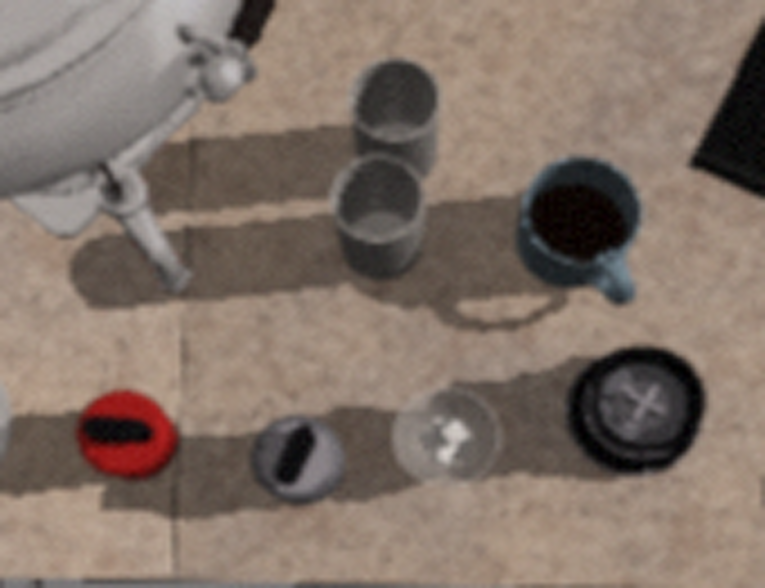

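The crop confirms it: grey cup with its bar at about -22° in world yaw, and the well with its cross hub. I'll check both from the wrist, base first since it's on the way.

```bash
python3 - <<'E'
from h import *
import pickle
t=arm.read_time()
q=down(np.radians(158))
arm.movep([.30,-.42,.34],down(np.radians(90)));print(arm.read_time()-t)
arm.movep([.494,-.133,.30],q);print(arm.read_time()-t)
p1=pose();a=snapshot("wrist")
arm.movep([.450,.099,.30],q);print(arm.read_time()-t)
p2=pose();b=snapshot("wrist")
pickle.dump((p1,p2),open("poses.pkl","wb"))
cv2.imwrite("pics/w1.png",a);cv2.imwrite("pics/w2.png",b)
print(p1,p2,arm.read_joint_positions(),proj([.494,-.133,.075],p1),proj([.45,.099,.1],p2))
E
```

```text
0.8917
2.1999999999999997
3.1833
(array([ 0.493623  , -0.13522422,  0.29976213]), array([ 1.92900491e-01,  9.81217976e-01, -7.82277792e-04, -2.67902693e-04])) (array([0.45077735, 0.09705791, 0.29984321]), array([ 1.92414642e-01,  9.81313438e-01, -6.94616602e-04,  2.44941872e-04])) [ 0.27773807  0.41231584 -0.74679016  1.9361259   0.34915795  0.92555655
  0.54116109] (np.float64(261.7009322573573), np.float64(172.5050992701427)) (np.float64(260.9862811512188), np.float64(178.07570590474018))
```

View pics/w1.png

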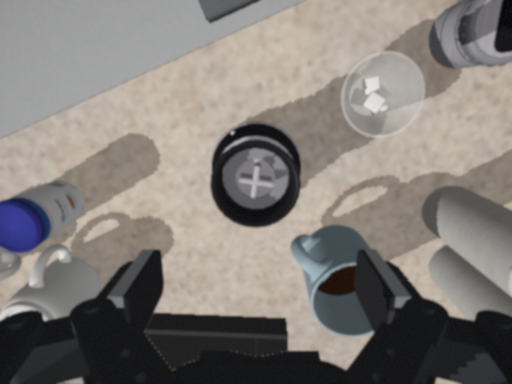

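View pics/w2.png

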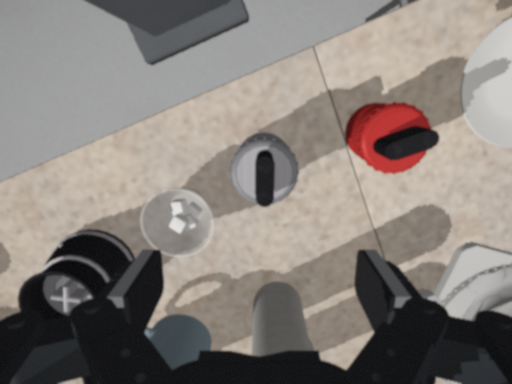

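Wrist views: cup bar centred near (265,178) and almost vertical; hub cross at about (257,181) inside the well at (256,174). Now precise extraction.

```bash
python3 - <<'E'
from h import *
import pickle
p1,p2=pickle.load(open("poses.pkl","rb"))
a=cv2.imread("pics/w1.png");b=cv2.imread("pics/w2.png")
def big(m,c):
    n,l,s,ce=cv2.connectedComponentsWithStats(m); k=l[c[1],c[0]]
    if k==0: k=1+np.argmax(s[1:,4])
    return (l==k).astype(np.uint8)
# bar
g=b.max(2); m=np.zeros_like(g); m[130:215,225:305]=(g[130:215,225:305]<60)
m=big(m,(265,178)); c=max(cv2.findContours(m,0,1)[0],key=cv2.contourArea)
r=cv2.minAreaRect(c);print("bar",r)
bx=cv2.boxPoints(r); W=np.array([ray('wrist',u,.101,p2) for u in bx]);print("top-plane box",W.round(4),W.mean(0))
# lid
hsv=cv2.cvtColor(b,cv2.COLOR_BGR2HSV)
print("lid px",b[160,245],b[178,287],b[195,240], "ctr",b[215,290],b[130,265])
# hub
hg=a.max(2); print("hub rows"); print(hg[160:202:2,236:280:2])
# view
v=np.hstack([cv2.resize(a[118:232,200:312],None,fx=3.5,fy=3.5,interpolation=cv2.INTER_CUBIC),cv2.resize(b[118:232,209:321],None,fx=3.5,fy=3.5,interpolation=cv2.INTER_CUBIC)])
v=np.clip(v.astype(float)*1.3,0,255).astype(np.uint8)
cv2.imwrite("pics/z1.png",v)
E
```

```text
bar ((264.9999694824219, 177.99998474121094), (15.999998092651367, 53.99999237060547), 0.0)
top-plane box [[0.4708 0.0868 0.101 ]
 [0.4271 0.1047 0.101 ]
 [0.4321 0.1169 0.101 ]
 [0.476  0.0997 0.101 ]] [0.45151852 0.10204679 0.101     ]
lid px [175 172 175] [124 122 123] [132 133 137] ctr [170 183 195] [118 128 138]
hub rows
[[ 96  96  95  97  96 105 116 122 128 160 171 158 138 127 108  95  94  96
   97 117 138 138]
 [ 95  96  96  96 112 121 123 125 126 141 135 117 118 126 124 114  98  95
   97 114 137 139]
 [ 97  95  99 110 121 124 125 127 126 115  91  87 100 124 128 127 117  96
  104 133 139 140]
 [ 95  97 111 122 124 126 126 127 127 140 149 130 111 126 128 127 124 113
  105 134 140 139]
 [ 99 107 122 125 126 126 126 126 127 160 182 166 128 126 125 126 125 123
  113 124 128 131]
 [102 119 124 127 126 125 126 127 128 165 184 164 129 125 125 124 125 125
  121 106  99 107]
 [109 124 120 112 115 117 120 123 131 172 186 158 127 124 124 124 124 125
  124 107  93  95]
 [119 125 108  86  85  86  90  96 122 177 184 152 119 119 119 121 122 124
  125 116  94  94]
 [118 124 108  89  85  83  8
[... 481 characters left out ...]
9 137 137 140 147 156 166 168
  161 146 142 141]
 [ 96 101 118 123 125 125 124 134 177 185 152 124 125 126 125 128 131 130
  133 140 139 139]
 [ 95  96 103 121 123 123 123 136 181 180 147 123 126 126 125 124 123 121
  132 140 140 138]
 [ 94  95  96 105 115 123 123 140 187 177 141 122 124 124 124 119 116 128
  139 139 139 137]
 [ 94  94  95  93  97 112 122 149 191 174 134 123 123 122 115 100 103 128
  138 139 139 138]
 [ 95  94  95  94  94  95 100 135 176 163 122 109 107  98  93  91  95 108
  123 124 137 136]
 [ 92  94  93  94  95  95  96 101 119 116  97  93  92  93  94  95  96  95
   99 102 123 114]
 [ 91  92  94  94  95  94  94  95  95  95  94  94  95  94  95  95  95  95
   94  94  87  60]]
```

View pics/z1.png

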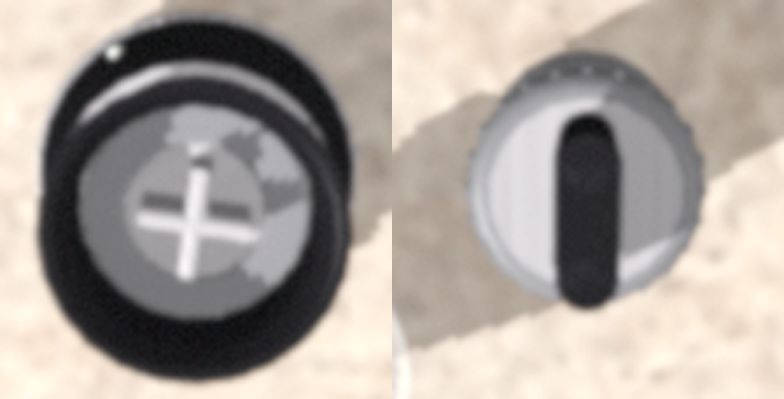

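```bash
python3 - <<'E'
from h import *
import pickle
p1,p2=pickle.load(open("poses.pkl","rb"))
A=lambda x,y:(200+x/3.5,118+y/3.5); B=lambda x,y:(209+(x-392)/3.5,118+y/3.5)
r1=lambda x,y,z:ray('wrist',A(x,y),z,p1); r2=lambda x,y,z:ray('wrist',B(x,y),z,p2)
print("hub ctr",r1(193.4,226,.075), "horiz ends",r1(138,217,.075),r1(255,236,.075),"vert",r1(203,160,.075),r1(186,278,.075))
for u,v in(((138,217),(255,236)),((200,175),(187,272))):
    d=r1(*u,.075)-r1(*v,.075);print("ang",np.degrees(np.arctan2(d[1],d[0])),np.linalg.norm(d))
print("ring ctr z.062",r1(195,211,.062))
# well base outer edge / mouth in top cam
print("lid ctr",r2(586,190,.07),"lid L/R",np.linalg.norm(r2(468,190,.07)-r2(705,190,.07)))
e=r2(586,308,.101);d=np.array([np.cos(np.radians(158)),np.sin(np.radians(158)),0]);print("bar far end->ctr",e+.023*d)
# precise hub tooth angles from brightness ridge
g=cv2.imread("pics/w1.png").max(2).astype(float)
P=[]
for y in range(164,196):
    if 176<=y<=188: continue
    w=np.clip(g[y,250:263]-140,0,None)
    if w.sum()>40:P.append(r:=ray('wrist',((w*np.arange(250,263)).sum()/w.sum(),y),.075,p1))
P=np.array(P)
k=np.linalg.svd(P-P.mean(0))[2][0];print("vert ridge",np.degrees(np.arctan2(k[1],k[0])))
Q=[]
for x in range(240,272):
    if 249<=x<=263: continue
    w=np.clip(g[176:190,x]-140,0,None)
    if w.sum()>40:Q.append(ray('wrist',(x,176+(w*np.arange(14)).sum()/w.sum()),.075,p1))
Q=np.array(Q);k2=np.linalg.svd(Q-Q.mean(0))[2][0];print("horiz ridge",np.degrees(np.arctan2(k2[1],k2[0])))
s=np.linalg.solve(np.array([k[:2],-k2[:2]]).T,(Q.mean(0)-P.mean(0))[:2]);print("intersect",P.mean(0)+s[0]*k)
for X in([.4495,.1,.15],[.494,-.134,.25]):
  for y in(158,158+45,158-45,158+67,158-67):print(X,y,np.round(arm.ik(X,down(np.radians(y))),2))
E
```

```text
hub ctr [ 0.50066092 -0.14217623  0.075     ] horiz ends [ 0.4928172  -0.15485994  0.075     ] [ 0.50942231 -0.12800486  0.075     ] vert [ 0.4850582  -0.13303431  0.075     ] [ 0.51335774 -0.14956487  0.075     ]
ang -121.7294450529815 0.031574113289463086
ang 150.25000866783475 0.02696783710978342
ring ctr z.062 [ 0.50008149 -0.14163238  0.062     ]
lid ctr [0.45330908 0.10129884 0.07      ] lid L/R 0.06356960762655911
bar far end->ctr [0.45277271 0.10108411 0.101     ]
vert ridge -30.020040864763484
horiz ridge 59.47219494069351
intersect [ 0.50013545 -0.14300634  0.075     ]
[0.4495, 0.1, 0.15] 158 [ 0.11  0.63 -0.55  2.11  0.61  0.57  0.3 ]
[0.4495, 0.1, 0.15] 203 [ 0.21  0.67 -0.72  2.1   0.76  0.64  0.93]
[0.4495, 0.1, 0.15] 113 [-0.    0.6  -0.39  2.11  0.45  0.51 -0.32]
[0.4495, 0.1, 0.15] 225 [ 0.26  0.7  -0.8   2.1   0.82  0.69  1.25]
[0.4495, 0.1, 0.15] 91 [-0.06  0.59 -0.29  2.11  0.35  0.49 -0.61]
[0.494, -0.134, 0.25] 158 [ 0.67  0.55 -0.67  1.87  0.43  0.87  0.97]
[0.494, -0.134, 0.25] 203 [ 0.79  0.61 -0.88  1.87  0.58  0.94  1.61]
[0.494, -0.134, 0.25] 113 [ 0.54  0.51 -0.47  1.88  0.3   0.83  0.31]
[0.494, -0.134, 0.25] 225 [ 0.84  0.65 -0.99  1.87  0.65  0.98  1.92]
[0.494, -0.134, 0.25] 91 [ 0.48  0.49 -0.38  1.88  0.24  0.81 -0.01]
```

Hub is at (0.500,-0.142) with teeth at -30°/60°, and two cues agree on that. The cup is at (0.453,0.101) with its bar at 158°. Grasp now.

```bash
python3 - <<'E'
from h import *
t=arm.read_time()
q=down(np.radians(158))
arm.move_gripper(.6,80)
print(pose()[0])
arm.movep([.453,.101,.22],q);arm.pause(.2);print(pose()[0])
arm.line_to([.453,.101,.147],velocity=.1);arm.pause(.2);print(pose()[0],arm.read_ft_force())
arm.move_gripper(0,80);arm.pause(.2)
print("closed",arm.read_opening(),arm.read_finger_force(),arm.read_ft_force(),pose(),Ro.from_quat(pose()[1]).as_euler('zyx',degrees=True))
arm.line_to([.453,.101,.25],velocity=.12);arm.pause(.3)
print("lift",arm.read_opening(),arm.read_finger_force(),arm.read_ft_force(),pose()[0],arm.read_time()-t)
cv2.imwrite("pics/l1.png",np.hstack([snapshot("wrist")[120:384,130:400],cv2.resize(snapshot("side")[100:280,180:340],None,fx=1.65,fy=1.4667)]))
E
```

```text
[0.45011731 0.09871701 0.29995327]
[0.45404349 0.10151852 0.22180786]
[0.45331749 0.10106809 0.14753771] [-0.01817523 -0.65590098 -0.31746648]
closed 0.17552869355759967 78.21150277493871 [-0.72333206  0.01308002  5.10580944] (array([0.4531035 , 0.10105498, 0.14733756]), array([ 1.90788357e-01,  9.81631157e-01, -5.04800814e-05,  2.67946664e-04])) [-1.58002405e+02  2.90367898e-02  1.79988464e+02]
lift 0.1757772338530897 77.97542555643304 [ 0.29181509 -0.08803197 -2.8121778 ] [0.45285852 0.1010267  0.24959751] 4.058400000000001
```

View pics/l1.png

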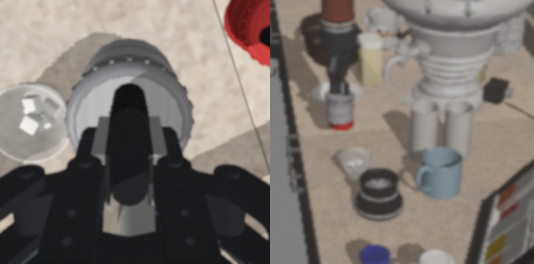

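Cup is gripped (15 mm opening) and lifted upright, with nothing disturbed. Next: carry it over the well, yaw to 150°, and descend under force watch.

```bash
python3 - <<'E'
from h import *
t=arm.read_time()
q=down(np.radians(150))
x,y=.5003,-.1422
arm.line_to([.453,.101,.285],velocity=.15)
arm.line_to([x,y,.285],velocity=.2,ori=q);arm.pause(.2)
arm.line_to([x,y,.24],velocity=.1);arm.pause(.2)
f0=np.array(arm.read_ft_force());print(pose()[0],f0,arm.read_wrist_torque())
z=.24
while z>.2085:
    z-=.003;arm.line_to([x,y,z],velocity=.05);arm.pause(.05)
    f=np.array(arm.read_ft_force())-f0;p=pose()[0]
    print(round(z,4),p.round(4),f.round(1),np.round(arm.read_wrist_torque(),2))
    if f[2]>8 or np.hypot(f[0],f[1])>8:break
print(arm.read_time()-t,arm.read_time())
E
```

```text
[ 0.50076196 -0.14219701  0.24074191] [-0.34885254 -0.43302814 -2.82693685] [ 0.01068904 -0.00752646 -0.02436876]
0.237 [ 0.5002 -0.1422  0.237 ] [0.1 0.2 0.1] [ 0.04 -0.05 -0.  ]
0.234 [ 0.5002 -0.1422  0.2338] [1.  0.6 0.3] [-0.07  0.03 -0.  ]
0.231 [ 0.5002 -0.1422  0.2309] [0.  1.5 0.2] [0.03 0.   0.  ]
0.228 [ 0.5002 -0.1422  0.2279] [0.1 0.9 0.1] [ 0.04  0.   -0.01]
0.225 [ 0.5002 -0.1422  0.2249] [-0.1 -0.1  0.1] [ 0.03 -0.03 -0.  ]
0.222 [ 0.5002 -0.1422  0.2219] [0.3 0.7 1.1] [0.04 0.02 0.02]
0.219 [ 0.5003 -0.1422  0.2189] [-0.2  0.2  0.2] [ 0.01 -0.03  0.01]
0.216 [ 0.5003 -0.1422  0.2159] [0.2 1.2 0.4] [0.04 0.01 0.02]
0.213 [ 0.5004 -0.1423  0.2129] [ 0.6  1.  -0.2] [-0.03  0.03 -0.03]
0.21 [ 0.5004 -0.1423  0.2099] [ 0.6 -0.1  0.9] [ 0.03  0.04 -0.05]
0.207 [ 0.5005 -0.1421  0.2076] [-1.7  0.8  6.2] [ 0.02  0.44 -0.03]
6.075000000000001 13.5667
```

It meshed with no resistance through the 218 mm level and has reached the run ring. Now press to the stop.

```bash
python3 - <<'E'
from h import *
x,y=.5003,-.1422
arm.move_gripper(0,100)
z=.207
while z>.194:
    z-=.001;arm.line_to([x,y,z],velocity=.03);arm.pause(.15)
    f=np.array(arm.read_ft_force())-[-.3,-.4,-2.8];p=pose()[0]
    print(round(z,4),p.round(4),f.round(1),np.round(arm.read_wrist_torque(),2))
    if f[2]>22:break
arm.pause(1)
print(pose(),arm.read_ft_force(),arm.read_opening(),arm.read_finger_force(),arm.read_time())
w=snapshot("wrist")[110:384,130:400];s=cv2.resize(snapshot("side")[180:270,200:310],(334,274),interpolation=cv2.INTER_CUBIC)
cv2.imwrite("pics/e1.png",np.hstack([w,s]))
E
```

```text
0.206 [ 0.5005 -0.1421  0.2065] [-1.3  1.6  7.2] [0.07 0.46 0.02]
0.205 [ 0.5005 -0.1421  0.2056] [-0.8  1.   9. ] [-0.    0.54 -0.02]
0.204 [ 0.5005 -0.1421  0.2047] [-2.3  0.9  9.3] [0.06 0.52 0.  ]
0.203 [ 0.5006 -0.1421  0.2044] [-3.   0.7 13.7] [0.13 0.83 0.02]
0.202 [ 0.5007 -0.142   0.2043] [-4.1  1.4 19.1] [0.1  1.3  0.02]
0.201 [ 0.5008 -0.1419  0.2043] [-5.5  1.6 25.6] [ 0.13  1.7  -0.  ]
(array([ 0.50077427, -0.14191098,  0.20425074]), array([ 0.25885517,  0.96591498, -0.00097907,  0.00113975])) [-6.41871694  0.86746169 23.38425034] 0.1715255761887523 102.7619266009151 17.1833
```

View pics/e1.png

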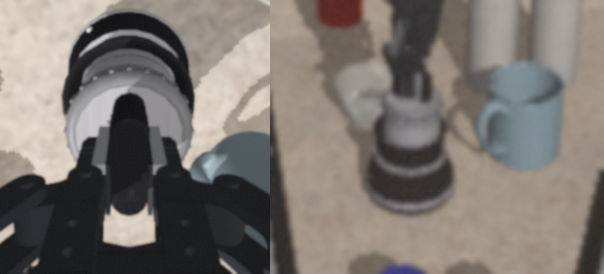

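The cup is seated upright in the well. It's against a hard stop at TCP z = 0.2043 (0.204 expected for fully pressed), with about 25 N of push and the grip still firm. Handing in.

```bash
python3 -c "
from h import *
print(ticket.finish_job())"
```

```text
the job is handed in; nothing more can be done
None
```

The cup is meshed with the hub, pressed down to the run ring's stop and still held there. The job was handed in at about 17 s; no verdict came back.

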